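# Set a blank depth selector by clicks and bottom its plunger

### The arm

A 7-joint arm with a two-finger parallel gripper is mounted at the origin on a cart in front of the work surface, level with it; the furniture and walls round the work are solid. World frame = base frame: x ahead of the robot, y to its left, z up, the work surface at z = 0. Lengths are in m, angles in degrees, forces in N, time in s.
With the tool pointing down it reaches from about 0.35 to 0.9 m from the base axis. Payload 19.9 kg.
Tool frame: the origin (TCP) lies between the finger pads; the fingertips stand 14 mm ahead of it and the grasp point (between the pads) lies 5 mm behind it (r.tip_reach is the distance from the TCP to the fingertips, in m); z points along the fingers, y is the line along which they close (so a half turn about z gives the same grasp; the last joint's range is limited). The gripper opens to 85 mm and grips with 20 to 120 N. Pads are 22 mm wide; open, the fingers measure 114 mm over their backs; the gripper's body (76 mm by 85 mm) begins 54 mm behind the grasp point. The pads swing forward as they close: fully open they stand 13 mm farther back than shut.
Start: joints at [-72.393, 23.915, -0.59, 92.452, 0.269, 63.638, -3.037], TCP at [0.214, 0.587, 0.245] pointing down, gripper open.
Joint ranges: [-161.28, 161.28], [-22.2, 115.67], [-73.04, 71.86], [3.21, 147.25], [-68.34, 248.33], [10.77, 114.83], [-161.83, 161.83]. Speed limits (degrees/s): [108.29, 108.29, 136.94, 136.94, 172.46, 172.46, 172.46].

### API

Orientations are given as a 3x3 rotation matrix whose columns are the frame's x, y, z axes.
In Python, from station import r, vision gives the robot as it stands.
- The arm moves only by the tool arm_command, never from a script. Its argument "moves" is a list of rows, each a list of 3 entries, a list of its own where there are three numbers: the turn, a rotation vector about the tool's x, y, z in rad, then the shift along the tool's x, y, z in cm, then the opening, from 0 (shut) to 1 (fully open). A call has 1 to 8 rows; each row is the pose to reach, as a shift and turn from the pose commanded when the call began, along the tool's axes at that moment; what a row does not reach only later rows make up. A row lasts 1/12 s, in which the tool goes at most 41.7 mm and 7.16 degrees, less where a joint would pass 70% of its speed; a pose out of reach is approached as far as the arm can. A call with a gripper value outside its range is refused whole. The fingers move at their own pace and stop on an object; "newtons" is the grip in N (left out, the last holds). Time passes only in rows, so rows that repeat a pose let the fingers close. It gives the time, the measured TCP pose, the force, the opening and the grip force at its end, in the units of the state.
- r.observe(): the state, without advancing time (a new reading comes with each control period).
- vision.snapshot(name): name is "side" or "top"; returns a dict with "color" (480x640x3 uint8, red, green, blue), "camera_matrix" (3x3 intrinsics, pixels), "pose" (4x4, takes a point from camera to world coordinates). Camera axes: x right, y up, looking along -z (the intrinsics and any distortion apply to the point x, -y, -z); pixel columns grow to the right and rows downward; lengths in m; the calibration is good to about 2 mm. A picture is of the moment at which its call begins. There is no depth.
- r.hand_in(): hands the job in; it is judged then, once.
The state is a dict: "time_s": time; "joints": joint angles; "qd": joint speeds; "tau": joint torques, N m; "ee_pos": TCP position; "ee_rot": TCP orientation; "contact_force": force on the tool from outside, world axes, zero at the start; "torque": the same for the moment, N m; "width": finger opening in m; "gripper_force": force on a finger pad.
Only numpy, scipy, OpenCV 4.12 (cv2) and the standard library are available. Lean on these libraries where they do the work, as an engineer would, in place of code of your own. Each camera call takes 0.05 s, during which the arm holds its last target. There are 200 camera calls.

### The job

Set the blue height-setting gauge on the bench to three clicks: turn its blank black knob gently anticlockwise (seen from above) all the way until it bears on its end stop, without forcing it, then clockwise by exactly three clicks. Then push the red-headed plunger gently but firmly down until it rests on the step so chosen, and leave it there. Leave the other things on the bench where they are.

Things in the scene. Friction and masses are not known exactly. Their poses are not given: they have to be found in the camera images.
- gauge: Height-setting gauge, fixed to the bench: blue box 92 x 184 x 70 mm (x, y, z) on a foot 112 x 204 x 9 mm. Origin at the middle of its underside. Knob axis 45 mm toward its +y from the middle, plunger axis 45 mm toward its -y, both vertical, 90 mm apart.
- knob_grip (a point): On the axis of the blank round black knurled knob: 20 mm above the blue box (15 mm above the 50 mm collar round the knob's foot), 12 mm below the knob's top. Knob 41 mm in diameter, straight side from 14 mm below to 12 mm above this point. The point is fixed to the housing: the knob's angle is not measured. Gripped with 20 N it turns through its clicks and slips at the stop.
- end_stop: Hidden solid anticlockwise end stop of the knob (origin on its axis, at the bench top), 24 mm off that axis; it bears 50 N (1.2 N m on the knob). Seven click positions 24 degrees apart, the first at this end; the knob stops 6 degrees beyond first and last. A click takes 0.1 to 0.2 N m; let go between two, the knob falls into the nearer. It starts in the fifth, sixth or seventh.
- plunger (a joint): Depth of the plunger below its top position, m (0 up, grows downward). Sliding friction of about 4 N keeps it where it is left; it starts 0 to 3 mm down. With the knob in its first position it bottoms at 27 to 28 mm; every click clockwise makes that 3 mm less. Bottoming needs 10 to 20 N, no more.
- plunger_top (a point): Middle of the flat top of the plunger's red mushroom head (28 mm diameter, 12 mm high, on a 10 mm vertical stem); 118 mm above the bench when the plunger is fully up. Moves with the plunger, straight down.
- plunger_foot: Foot of the plunger, hidden in the housing, that lands on the selected step, which bears 45 N (origin on the plunger's axis, 118 mm below the plunger top); fixed to the plunger.
- bearing_center (a point): Centre of a loose ball bearing, 35 mm diameter, 11 mm high, lying on the bench. Bystander.
- hub_center (a point): Centre of a loose steel pulley hub, 64 mm diameter, 28 mm high, on the bench. Bystander.
- plug_center (a point): Centre of a loose plug gauge standing upright, 24 mm diameter, 105 mm high. Bystander.

How it is judged:
By the outcome, as a careful person would: the job done as asked, in the order asked, and still so for the second after the job is handed in, with the robot touching nothing.
It also fails if it takes over 72 s, if anything falls off the work surface, if the arm or the gripper's body presses on something with over 40 N, if the wrist force passes 120 N, or if a joint passes its speed limit or range.

## Working session

There is one attempt and no reset: what is moved stays moved. The work goes in short steps, Python scripts to look and compute and a tool call to move; the robot and the scene stay as the last step left them, time stands still between calls to the robot, and variables do not carry over. Pictures are saved under pics/ and viewed, at most 10 in all, crops included, and the job is handed in when it is done.

Besides the shell and the picture viewer there is one more tool, called as a command line: name --argument value ..., lists and objects as JSON in quotes. arm_command: Moves the arm, as the interface text tells. Its arguments: {"type":"object","properties":{"moves":{"type":"array"},"newtons":{"type":"number"}},"required":["moves"]}

```bash
mkdir -p pics; ls; python3 - <<'E'
from station import r, vision
import cv2,numpy as np
for n in("top","side"):
    s=vision.snapshot(n);cv2.imwrite(f"pics/{n}0.png",s["color"][:,:,::-1]);print(n,s["camera_matrix"],np.round(s["pose"],3), s.keys())
o=r.observe();print(o)
E
```

```text
pics
top [[603.76466773   0.         327.00510032]
 [  0.         603.76466773 245.55444475]
 [  0.           0.           1.        ]] [[-0.028  0.971 -0.236  0.365]
 [-1.    -0.029  0.002 -0.307]
 [-0.005  0.236  0.972  0.932]
 [ 0.     0.     0.     1.   ]] dict_keys(['color', 'camera_matrix', 'pose'])
side [[623.47368608   0.         327.69499402]
 [  0.         623.47368608 248.17266129]
 [  0.           0.           1.        ]] [[ 0.836  0.329 -0.438  0.122]
 [-0.548  0.527 -0.649 -0.964]
 [ 0.017  0.783  0.621  0.732]
 [ 0.     0.     0.     1.   ]] dict_keys(['color', 'camera_matrix', 'pose'])
{'time_s': 0.1, 'joints': array([-72.39418012,  23.94586498,  -0.59195119,  92.48080257,
         0.26986722,  63.63841583,  -3.03561817]), 'qd': array([ 0.01067662, -0.06859862, -0.03496933, -0.04647147, -0.07849798,
       -0.05143433, -0.02558369]), 'tau': array([ 9.51577276e-04, -8.65830088e+01,  6.80017322e-01, -4.35649538e+01,
        1.91362796e-02,  4.76467540e-03, -3.10636995e-05]), 'ee_pos': array([0.2134891 , 0.58709886, 0.24471846]), 'ee_rot': array([[-9.39809970e-01,  3.41697425e-01, -3.00370382e-04],
       [ 3.41697546e-01,  9.39809364e-01, -1.07069341e-03],
       [-8.35622835e-05, -1.10888417e-03, -9.99999382e-01]]), 'contact_force': array([ 0.23154461,  0.70405558, -0.38822733]), 'torque': array([ 0.0070044 , -0.00780485,  0.05220705]), 'gripper_force': 0.0, 'width': 0.08523671442856874}
```

View pics/top0.png

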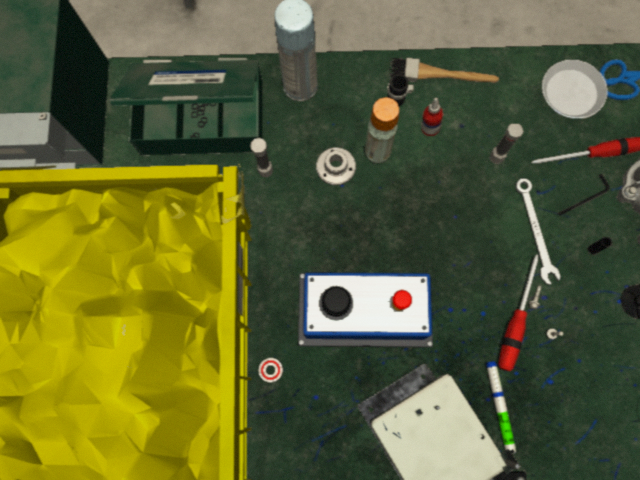

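View pics/side0.png

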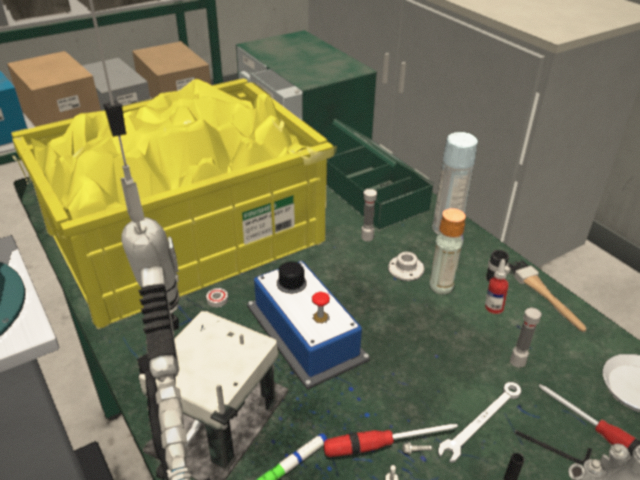

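Top view: knob at (336,302), red head at (402,300), the white-topped gauge is between the yellow bin and a white stand. Side view: knob at (291,275), red head at (320,299). Next I measure these by casting rays.

```bash
cat > h.py <<'E'
import cv2,numpy as np
from station import r,vision
def ray(s,u,v):
    K=s["camera_matrix"];P=s["pose"]
    d=P[:3,:3]@np.array([(u-K[0,2])/K[0,0],-(v-K[1,2])/K[1,1],-1]);return P[:3,3],d
def plane(s,u,v,z):
    o,d=ray(s,u,v);return o+d*(z-o[2])/d[2]
def tri(a,b):
    (o1,d1),(o2,d2)=a,b
    t=np.linalg.lstsq(np.c_[d1,-d2],o2-o1,rcond=None)[0];p,q=o1+d1*t[0],o2+d2*t[1];return (p+q)/2,np.linalg.norm(p-q)
def proj(s,p):
    P=s["pose"];c=P[:3,:3].T@(np.array(p)-P[:3,3]);K=s["camera_matrix"];return K[0,0]*c[0]/-c[2]+K[0,2],-K[1,1]*c[1]/-c[2]+K[1,2]
def blob(m,roi):
    x0,y0,x1,y1=roi;mm=np.zeros(m.shape,np.uint8);mm[y0:y1,x0:x1]=m[y0:y1,x0:x1]
    n,l,st,c=cv2.connectedComponentsWithStats(mm);i=1+np.argmax(st[1:,4]);return c[i],st[i]
def red(im):
    h=im.astype(int);return ((h[...,0]>120)&(h[...,1]<70)&(h[...,2]<80)).astype(np.uint8)
def black(im): return (im.max(2)<60).astype(np.uint8)
def both():return vision.snapshot("top"),vision.snapshot("side")
E
python3 - <<'E'
from h import *
np.set_printoptions(precision=4,suppress=True)
t,s=both()
rt=blob(red(t["color"]),(380,280,425,320));rs=blob(red(s["color"]),(305,285,335,312))
kt=blob(black(t["color"]),(315,280,360,325));ks=blob(black(s["color"]),(270,255,312,297))
print(rt,rs,kt,ks)
print("red tri",tri(ray(t,*rt[0]),ray(s,*rs[0])))
print("knob tri",tri(ray(t,*kt[0]),ray(s,*ks[0])))
for z in(.1,.112,.118):print(z,plane(t,*rt[0],z),plane(t,*kt[0],z))
# hazards
for n,a,b in [("bin near-right corner rim",(222,172),(330,150)),("bin",(240,170),(330,150)),("stand corner",(505,465),(215,412)),("stand topR",(450,378),(277,345)),("stand L",(375,425),(203,315))]:print(n,tri(ray(t,*a),ray(s,*b)))
for p in [(0,0,0),(0,0,.3),(.214,.587,.245),(.3,0,0),(0,-.3,.0)]:print(p,proj(t,p),proj(s,p))
for n,p in (("bearing",(270,370)),("hub",(336,166)),("plug",(263,168))):print(n,plane(t,*p,0))
print("box corners",[plane(t,u,v,.079) for u,v in((306,275),(431,276),(430,334),(305,331))])
E
```

```text
(array([401.3755, 299.5848]), array([392, 291,  19,  19, 277], dtype=int32)) (array([320.3529, 298.817 ]), array([313, 293,  16,  13, 153], dtype=int32)) (array([335.7848, 301.4937]), array([321, 287,  30,  30, 711], dtype=int32)) (array([290.9131, 275.4702]), array([279, 262,  26,  28, 587], dtype=int32))
red tri (array([ 0.4862, -0.4084,  0.1114]), np.float64(0.0005571646951824452))
knob tri (array([ 0.4892, -0.3189,  0.0891]), np.float64(0.00011107843497213554))
0.1 [ 0.4876 -0.4097  0.1   ] [ 0.4876 -0.3187  0.1   ]
0.112 [ 0.4858 -0.4083  0.112 ] [ 0.4858 -0.3186  0.112 ]
0.118 [ 0.4849 -0.4075  0.118 ] [ 0.4849 -0.3185  0.118 ]
bin near-right corner rim (array([ 0.6499, -0.1769,  0.1958]), np.float64(0.007188110205792368))
bin (array([ 0.6403, -0.2006,  0.2118]), np.float64(0.003947715321363816))
stand corner (array([ 0.2693, -0.523 ,  0.131 ]), np.float64(0.0033850528115594615))
stand topR (array([ 0.3808, -0.4647,  0.1256]), np.float64(0.003566992514195216))
stand L (array([ 0.3236, -0.3636,  0.1266]), np.float64(0.0006868700069269703))
(0, 0, 0) (np.float64(111.5150495772824
[... 226 characters left out ...]
126603996528))
(0.214, 0.587, 0.245) (np.float64(-522.6029756916262), np.float64(566.8415979682823)) (np.float64(-33.289138959869376), np.float64(32.947618447044135))
(0.3, 0, 0) (np.float64(122.90738505712025), np.float64(444.2011441784282)) (np.float64(116.602825562048), np.float64(251.8954600243057))
(0, -0.3, 0.0) (np.float64(332.7690226730172), np.float64(669.7175361839112)) (np.float64(-30.886247153131478), np.float64(445.74753766798034))
bearing [ 0.4009 -0.2173  0.    ]
hub [ 0.7259 -0.3276  0.    ]
plug [ 0.7261 -0.2078  0.    ]
box corners [array([ 0.5302, -0.2775,  0.079 ]), array([ 0.5235, -0.4567,  0.079 ]), array([ 0.441 , -0.4496,  0.079 ]), array([ 0.4502, -0.2745,  0.079 ])]
```

```bash
python3 - <<'E'
from h import *
np.set_printoptions(precision=3,suppress=True)
t,s=both()
c=s["color"][90:480,60:340];cv2.imwrite("pics/c1.png",cv2.resize(c,None,fx=1.5,fy=1.5,interpolation=cv2.INTER_CUBIC)[:,:,::-1])
o,d1=ray(s,170,478);_,d2=ray(s,115,110)
for k in(.3,.5,.7,.9,1.1):print(o+k*d1,o+k*d2)
print("tip_reach",r.tip_reach,[n for n in dir(r) if n[0]!="_"])
# bin fill: highest points
for a,b in [((215,190),(330,150)),((20,170),(30,130))]:print(tri(ray(t,*a),ray(s,*b)))
print(plane(t,247,470,.2),plane(t,240,170,.2))
E
```

```text
[ 0.154 -0.786  0.458] [ 0.19  -0.678  0.596]
[ 0.175 -0.667  0.275] [ 0.235 -0.487  0.505]
[ 0.196 -0.548  0.092] [ 0.281 -0.297  0.415]
[ 0.217 -0.43  -0.091] [ 0.326 -0.106  0.324]
[ 0.238 -0.311 -0.274] [0.371 0.084 0.233]
tip_reach 0.014 ['PlanningError', 'hand_in', 'observe', 'tip_reach']
(array([ 0.638, -0.173,  0.194]), np.float64(0.03216594973344911))
(array([ 0.377, -0.084,  0.4  ]), np.float64(0.3725706513588684))
[ 0.282 -0.21   0.2  ] [ 0.647 -0.2    0.2  ]
```

View pics/c1.png

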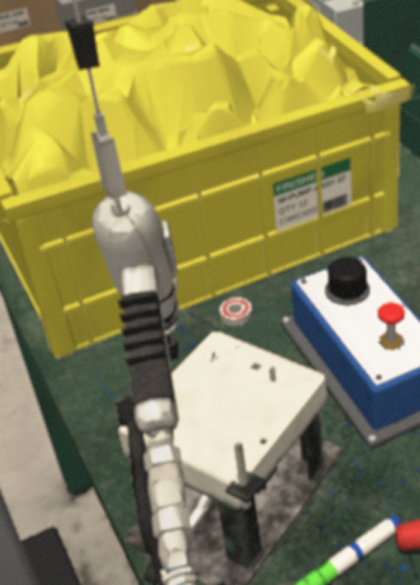

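The crop shows a tall fixture close to the camera, about (0.2, -0.6), away from the path, and a white stand with its top at about 0.127 m. Lifting first, then crossing above the bin.

arm_command --moves '[[[0,0,0],[0,0,-4],1],[[0,0,0],[0,0,-8],1],[[0,0,0],[0,0,-12],1],[[0,0,0],[0,0,-16],1],[[0,0,0],[0,0,-20],1],[[0,0,0.12],[-2.4,-3.2,-20],1],[[0,0,0.24],[-4.8,-6.4,-20],1],[[0,0,0.36],[-7.2,-9.6,-20],1]]'

```text
time_s: 0.97
ee_pos: [0.2487, 0.4712, 0.4454]
ee_rot: [[-0.756, 0.655, 0.0], [0.655, 0.756, 0.001], [0.0, 0.0, -1.0]]
contact_force: [1.4, 0.1, -0.2]
width: 0.0855
gripper_force: 0.0
```

```bash
cat > go.py <<'E'
import sys
from h import *
np.set_printoptions(precision=3,suppress=True)
o=r.observe();R=o["ee_rot"];y=np.degrees(np.arctan2(R[1,1],R[0,1]))
x=list(map(float,sys.argv[1:4]))
print("t",round(o["time_s"],2),"pos",o["ee_pos"],"yaw",round(y,1),"j",o["joints"].round(1),"F",o["contact_force"],"T",o["torque"],"tilt",R[:2,2])
print("shift cm",R.T@(np.array(x)-o["ee_pos"])*100)
E
python3 go.py .488 -.319 .445
```

```text
t 0.97 pos [0.249 0.471 0.445] yaw 49.1 j [-69.4   7.3   4.4  88.6  -0.6  84.1 -15.9] F [ 1.389  0.059 -0.196] T [ 0.034 -0.053 -0.031] tilt [0.    0.001]
shift cm [-69.837 -44.049  -0.005]
```

arm_command --moves '[[[0,0,0.12],[-3.4,-2.15,0],1],[[0,0,0.24],[-6.8,-4.3,0],1],[[0,0,0.36],[-10.2,-6.45,0],1],[[0,0,0.48],[-13.6,-8.6,0],1],[[0,0,0.6],[-17,-10.75,0],1],[[0,0,0.72],[-20.4,-12.9,0],1],[[0,0,0.84],[-23.8,-15,0],1],[[0,0,0.96],[-27.2,-17.2,0],1]]'

```text
time_s: 1.63
ee_pos: [0.343, 0.1629, 0.4454]
ee_rot: [[0.104, 0.995, 0.0], [0.995, -0.104, 0.001], [0.001, 0.0, -1.0]]
contact_force: [0.7, -0.6, 0.1]
width: 0.0853
gripper_force: 0.0
```

```bash
python3 go.py .488 -.319 .445
```

```text
t 1.63 pos [0.343 0.163 0.445] yaw -5.9 j [-53.2 -11.9  19.1 106.1   3.9  85.1 -40.8] F [ 0.706 -0.582  0.085] T [ 0.058 -0.039  0.011] tilt [0.    0.001]
shift cm [-46.432  19.409   0.011]
```

arm_command --moves '[[[0,0,0.12],[-3.8,1.6,0],1],[[0,0,0.24],[-7.6,3.2,0],1],[[0,0,0.36],[-11.4,4.8,0],1],[[0,0,0.48],[-15.2,6.4,0],1],[[0,0,0.6],[-19,8,0],1],[[0,0,0.72],[-22.8,9.6,0],1],[[0,0,0.84],[-26.6,11.2,0],1],[[0,0,0.96],[-30.4,12.8,0],1]]'

```text
time_s: 2.3
ee_pos: [0.4404, -0.1524, 0.4457]
ee_rot: [[0.874, 0.486, 0.001], [0.486, -0.874, 0.0], [0.001, 0.001, -1.0]]
contact_force: [1.2, 0.9, -0.8]
width: 0.0849
gripper_force: 0.0
```

```bash
python3 go.py .488 -.319 .445
```

```text
t 2.3 pos [ 0.44  -0.152  0.446] yaw -60.9 j [-31.9  -2.2  46.2  97.7   1.6  83.8 -46.8] F [ 1.247  0.936 -0.843] T [ 0.107 -0.073 -0.015] tilt [0.001 0.   ]
shift cm [-3.932 16.87   0.078]
```

arm_command --moves '[[[0,0,0.12],[-0.9,3.8,0],1],[[0,0,0.24],[-1.8,7.6,0],1],[[0,0,0.36],[-2.7,11.4,0],1],[[0,0,0.48],[-3.6,15.2,0],1],[[0,0,0.6],[-3.9,16.9,0],1],[[0,0,0.72],[-3.9,16.9,0],1],[[0,0,0.84],[-3.9,16.9,0],1],[[0,0,0.84],[-3.9,16.9,0],1]]'

```text
time_s: 2.97
ee_pos: [0.4895, -0.3169, 0.4449]
ee_rot: [[0.945, -0.328, -0.001], [-0.328, -0.945, -0.001], [-0.001, 0.001, -1.0]]
contact_force: [-0.4, -0.0, -0.4]
width: 0.0853
gripper_force: 0.0
```

```bash
python3 go.py .488 -.319 .16
```

```text
t 2.97 pos [ 0.49  -0.317  0.445] yaw -109.2 j [-14.9  20.6  61.5  83.  -18.   87.  -63.2] F [-0.398 -0.002 -0.358] T [ 0.015  0.001 -0.036] tilt [-0.001 -0.001]
shift cm [-0.049  0.225 28.492]
```

arm_command --moves '[[[0,0,0],[0,0.2,4],1],[[0,0,0],[0,0.2,8],1],[[0,0,0],[0,0.2,12],1],[[0,0,0],[0,0.2,16],1],[[0,0,0],[0,0.2,20],1],[[0,0,0],[0,0.2,24],1],[[0,0,0],[0,0.2,28],1],[[0,0,0],[0,0.2,28],1]]'

```text
time_s: 3.63
ee_pos: [0.4867, -0.3158, 0.1593]
ee_rot: [[0.948, -0.317, -0.007], [-0.317, -0.949, 0.004], [-0.008, -0.002, -1.0]]
contact_force: [-0.4, 0.5, -1.7]
width: 0.0854
gripper_force: 0.0
```

```bash
python3 go.py .488 -.319 .094; python3 - <<'E'
from h import *
t,s=both()
a=cv2.resize(t["color"][150:390,180:500],(400,300),interpolation=cv2.INTER_CUBIC);b=cv2.resize(s["color"][100:430,100:540],(400,300),interpolation=cv2.INTER_AREA)
cv2.imwrite("pics/d1.png",np.hstack([a,b])[:,:,::-1])
E
```

```text
t 3.63 pos [ 0.487 -0.316  0.159] yaw -108.5 j [ -7.5  34.2  50.9 104.4 -31.2  57.2 -52. ] F [-0.425  0.462 -1.664] T [ 0.066  0.081 -0.02 ] tilt [-0.007  0.004]
shift cm [0.275 0.271 6.531]
```

View pics/d1.png

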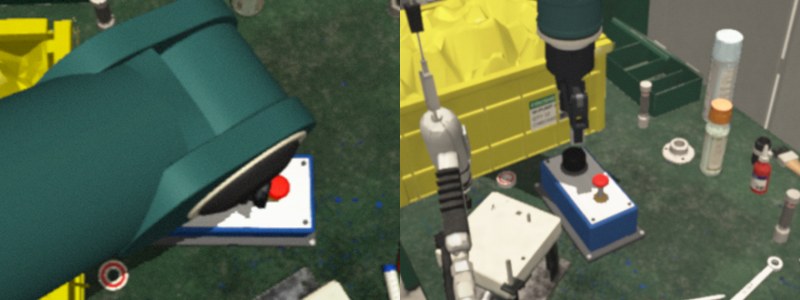

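The view shows the open gripper above the knob, with the plunger clear of it and the wrist above the bin rim. I'll let it settle, then lower to just above the knob.

arm_command --moves '[[[0,0,0],[0,0,0],1],[[0,0,0],[0,0,0],1],[[0,0,0],[0,0,0],1]]'

```text
time_s: 3.98
ee_pos: [0.4898, -0.3188, 0.1674]
ee_rot: [[0.947, -0.32, 0.003], [-0.32, -0.947, -0.001], [0.003, -0.0, -1.0]]
contact_force: [0.7, 0.8, -0.3]
width: 0.0855
gripper_force: 0.0
```

```bash
python3 go.py .488 -.319 .098
```

```text
t 3.98 pos [ 0.49  -0.319  0.167] yaw -108.7 j [ -7.7  33.8  51.4 103.9 -31.1  57.4 -52.3] F [ 0.66   0.81  -0.337] T [ 0.01   0.026 -0.045] tilt [ 0.003 -0.001]
shift cm [-0.183  0.075  6.937]
```

arm_command --moves '[[[0,0,0],[-0.1,0.05,1.5],1],[[0,0,0],[-0.2,0.05,3],1],[[0,0,0],[-0.2,0.05,4.5],1],[[0,0,0],[-0.2,0.05,5.7],1],[[0,0,0],[-0.2,0.05,6.7],1],[[0,0,0],[-0.2,0.05,7.2],1],[[0,0,0],[-0.2,0.05,7.5],1],[[0,0,0],[-0.2,0.05,7.5],1]]' --newtons 20

```text
time_s: 4.65
ee_pos: [0.4868, -0.3184, 0.0901]
ee_rot: [[0.947, -0.321, -0.0], [-0.321, -0.947, -0.0], [-0.0, 0.0, -1.0]]
contact_force: [1.0, 0.4, 0.7]
width: 0.0854
gripper_force: 0.0
```

arm_command --moves '[[[0,0,0],[0,0,0],0.7],[[0,0,0],[0,0,0],0.65],[[0,0,0],[0,0,0],0.6],[[0,0,0],[0,0,0],0.58]]' --newtons 20

```text
time_s: 4.98
ee_pos: [0.4871, -0.3183, 0.0907]
ee_rot: [[0.947, -0.321, 0.001], [-0.321, -0.947, -0.0], [0.001, 0.0, -1.0]]
contact_force: [-0.1, 0.4, 0.0]
width: 0.0496
gripper_force: 0.0
```

```bash
python3 go.py .488 -.319 .092
```

```text
t 4.98 pos [ 0.487 -0.318  0.091] yaw -108.7 j [ -4.   39.2  46.3 106.6 -36.5  50.2 -48.3] F [-0.116  0.376  0.002] T [0.015 0.019 0.013] tilt [ 0.001 -0.   ]
shift cm [ 0.11   0.032 -0.131]
```

arm_command --moves '[[[0,0,0],[0.1,0,-0.1],0.55],[[0,0,0],[0.1,0,-0.1],0.45],[[0,0,0],[0.1,0,-0.1],0.3],[[0,0,0],[0.1,0,-0.1],0.2],[[0,0,0],[0.1,0,-0.1],0],[[0,0,0],[0.1,0,-0.1],0]]' --newtons 20

```text
time_s: 5.48
ee_pos: [0.4887, -0.3175, 0.0918]
ee_rot: [[0.947, -0.32, 0.001], [-0.32, -0.947, 0.002], [0.0, -0.002, -1.0]]
contact_force: [-0.1, 8.9, 11.3]
width: 0.0406
gripper_force: 19.8
```

```bash
python3 go.py .488 -.319 .092
```

```text
t 5.48 pos [ 0.489 -0.317  0.092] yaw -108.7 j [ -4.   39.2  46.3 106.5 -36.5  50.4 -48.4] F [-0.146  8.903 11.294] T [ 1.957 -0.059  0.047] tilt [0.001 0.002]
shift cm [-0.016  0.166 -0.016]
```

arm_command --moves '[[[0,0,0],[0,-0.1,-0.1],0],[[0,0,0],[0,-0.1,-0.15],0],[[0,0,0],[0,-0.1,-0.15],0]]'

```text
time_s: 5.73
ee_pos: [0.4886, -0.3172, 0.0922]
ee_rot: [[0.947, -0.321, 0.0], [-0.321, -0.947, -0.0], [0.0, 0.0, -1.0]]
contact_force: [6.2, -1.4, -15.9]
width: 0.0396
gripper_force: 24.3
```

```bash
python3 go.py .488 -.318 .092
```

```text
t 5.73 pos [ 0.489 -0.317  0.092] yaw -108.7 j [ -4.2  39.1  46.4 106.5 -36.4  50.4 -48.5] F [  6.229  -1.384 -15.915] T [-0.529 -1.388 -0.011] tilt [ 0. -0.]
shift cm [-0.029  0.092  0.022]
```

arm_command --moves '[[[0,0,0],[0.03,0,0.08],0],[[0,0,-0.07],[0.03,0,0.08],0],[[0,0,-0.14],[0.03,0,0.08],0],[[0,0,-0.21],[0.03,0,0.08],0],[[0,0,-0.28],[0.03,0,0.08],0],[[0,0,-0.35],[0.03,0,0.08],0],[[0,0,-0.42],[0.03,0,0.08],0],[[0,0,-0.42],[0.03,0,0.08],0]]'

```text
time_s: 6.4
ee_pos: [0.4886, -0.3181, 0.0921]
ee_rot: [[0.995, 0.096, 0.001], [0.096, -0.995, -0.001], [0.001, 0.001, -1.0]]
contact_force: [2.5, -3.8, -7.7]
width: 0.04
gripper_force: 25.2
```

```bash
python3 go.py .4886 -.317 .092
```

```text
t 6.4 pos [ 0.489 -0.318  0.092] yaw -84.5 j [ -0.3  36.8  40.6 106.3 -31.4  48.5 -28.3] F [ 2.533 -3.819 -7.669] T [-0.764 -0.617  0.093] tilt [ 0.001 -0.001]
shift cm [ 0.014 -0.114  0.01 ]
```

arm_command --moves '[[[0,0,-0.07],[0,0.03,0.04],0],[[0,0,-0.14],[0,0.03,0.04],0],[[0,0,-0.21],[0,0.03,0.04],0],[[0,0,-0.28],[0,0.03,0.04],0],[[0,0,-0.35],[0,0.03,0.04],0],[[0,0,-0.42],[0,0.03,0.04],0],[[0,0,-0.42],[0,0.03,0.04],0]]'

```text
time_s: 6.98
ee_pos: [0.4888, -0.3191, 0.0921]
ee_rot: [[0.871, 0.492, 0.001], [0.492, -0.871, -0.002], [0.0, 0.002, -1.0]]
contact_force: [4.5, -5.7, -3.3]
width: 0.0402
gripper_force: 25.5
```

```bash
python3 go.py .4886 -.3175 .092
```

```text
t 6.98 pos [ 0.489 -0.319  0.092] yaw -60.5 j [  3.8  35.   34.8 106.2 -26.5  47.   -8.3] F [ 4.451 -5.74  -3.339] T [-1.221 -0.847  0.066] tilt [ 0.001 -0.002]
shift cm [ 0.058 -0.149  0.007]
```

arm_command --moves '[[[0,0,-0.07],[0,0,0],0],[[0,0,-0.14],[0,0,0],0],[[0,0,-0.21],[0,0,0],0],[[0,0,-0.28],[0,0,0],0],[[0,0,-0.35],[0,0,0],0],[[0,0,-0.42],[0,0,0],0],[[0,0,-0.42],[0,0,0],0]]'

```text
time_s: 7.57
ee_pos: [0.4894, -0.3197, 0.0921]
ee_rot: [[0.594, 0.804, 0.003], [0.804, -0.594, -0.003], [-0.001, 0.004, -1.0]]
contact_force: [7.9, -10.9, -9.5]
width: 0.0398
gripper_force: 25.1
```

```bash
python3 go.py .4886 -.3175 .092
```

```text
t 7.57 pos [ 0.489 -0.32   0.092] yaw -36.5 j [  8.1  33.5  28.9 106.  -21.7  45.8  11.7] F [  7.928 -10.881  -9.523] T [-2.118 -1.832 -0.033] tilt [ 0.003 -0.003]
shift cm [ 0.131 -0.191  0.013]
```

arm_command --moves '[[[0,0,0],[-0.03,0.1,0.04],0],[[0,0,-0.07],[-0.03,0.1,0.04],0],[[0,0,-0.14],[-0.03,0.1,0.04],0],[[0,0,-0.21],[-0.03,0.1,0.04],0],[[0,0,-0.28],[-0.03,0.1,0.04],0],[[0,0,-0.35],[-0.03,0.1,0.04],0],[[0,0,-0.42],[-0.03,0.1,0.04],0],[[0,0,-0.42],[-0.03,0.1,0.04],0]]'

```text
time_s: 8.23
ee_pos: [0.4903, -0.3202, 0.092]
ee_rot: [[0.214, 0.977, 0.003], [0.977, -0.214, -0.002], [-0.002, 0.003, -1.0]]
contact_force: [7.5, -6.9, -2.6]
width: 0.0396
gripper_force: 25.8
```

```bash
python3 go.py .4886 -.3175 .092
```

```text
t 8.23 pos [ 0.49  -0.32   0.092] yaw -12.4 j [ 12.6  32.4  22.8 105.7 -17.   45.1  32. ] F [ 7.507 -6.895 -2.614] T [-1.41  -1.672  0.075] tilt [ 0.003 -0.002]
shift cm [ 0.226 -0.219  0.003]
```

arm_command --moves '[[[0,0,0],[-0.04,0.08,0],0],[[0,0,-0.07],[-0.04,0.08,0],0],[[0,0,-0.14],[-0.04,0.08,0],0],[[0,0,-0.21],[-0.04,0.08,0],0],[[0,0,-0.21],[-0.04,0.08,0],0]]'

```text
time_s: 8.65
ee_pos: [0.4908, -0.3203, 0.092]
ee_rot: [[0.006, 1.0, 0.002], [1.0, -0.006, -0.002], [-0.002, 0.002, -1.0]]
contact_force: [6.5, -2.8, 1.5]
width: 0.0402
gripper_force: 26.0
```

```bash
python3 go.py .4886 -.3175 .092
```

```text
t 8.65 pos [ 0.491 -0.32   0.092] yaw -0.3 j [ 14.8  32.   19.9 105.5 -14.7  44.9  42.1] F [ 6.452 -2.799  1.504] T [-0.725 -1.355 -0.086] tilt [ 0.002 -0.002]
shift cm [ 0.277 -0.225 -0.001]
```

arm_command --moves '[[[0,0,-0.07],[0,0.03,0],0],[[0,0,-0.14],[0,0.03,0],0],[[0,0,-0.21],[0,0.03,0],0],[[0,0,-0.21],[0,0.03,0],0]]'

```text
time_s: 8.98
ee_pos: [0.4913, -0.3203, 0.092]
ee_rot: [[-0.203, 0.979, 0.003], [0.979, 0.203, -0.002], [-0.002, 0.002, -1.0]]
contact_force: [7.8, -4.4, 0.6]
width: 0.0402
gripper_force: 26.0
```

```bash
python3 go.py .4886 -.3175 .092
```

```text
t 8.98 pos [ 0.491 -0.32   0.092] yaw 11.7 j [ 17.1  31.6  16.9 105.4 -12.5  44.7  52.2] F [ 7.827 -4.419  0.571] T [-0.739 -1.581  0.02 ] tilt [ 0.003 -0.002]
shift cm [ 0.325 -0.206 -0.   ]
```

arm_command --moves '[[[0,0,0],[0,0,0],0.55],[[0,0,0],[0,0,0],0.6],[[0,0,0],[0.15,0,0],0.6],[[0,0,0],[0.25,-0.05,0],0.6],[[0,0,0],[0.25,-0.05,0],0.6],[[0,0,0],[0.25,-0.05,0],0.6]]' --newtons 20

```text
time_s: 9.48
ee_pos: [0.4889, -0.317, 0.0912]
ee_rot: [[-0.2, 0.98, -0.0], [0.98, 0.2, 0.0], [0.0, -0.0, -1.0]]
contact_force: [-0.4, -0.0, 0.6]
width: 0.0513
gripper_force: 0.0
```

```bash
python3 go.py .490 -.3175 .092
```

```text
t 9.48 pos [ 0.489 -0.317  0.091] yaw 11.6 j [ 16.9  31.4  16.9 105.8 -12.5  44.6  51.9] F [-0.359 -0.021  0.554] T [-0.    -0.03   0.033] tilt [-0.  0.]
shift cm [-0.074  0.092 -0.079]
```

arm_command --moves '[[[0,0,0],[0,0,0],0.5],[[0,0,0],[0,0,0],0.4],[[0,0,0],[0,0,-0.05],0.2],[[0,0,0],[0,0,-0.1],0],[[0,0,0],[0,0,-0.1],0],[[0,0,0],[0,0,-0.1],0]]'

```text
time_s: 9.98
ee_pos: [0.4905, -0.3168, 0.092]
ee_rot: [[-0.201, 0.98, 0.002], [0.98, 0.201, -0.001], [-0.001, 0.002, -1.0]]
contact_force: [11.5, -1.4, -12.9]
width: 0.0401
gripper_force: 23.2
```

```bash
python3 go.py .490 -.3175 .092
```

```text
t 9.98 pos [ 0.49  -0.317  0.092] yaw 11.6 j [ 16.8  31.4  16.9 105.7 -12.5  44.6  51.9] F [ 11.488  -1.417 -12.901] T [-0.359 -2.513 -0.006] tilt [ 0.002 -0.001]
shift cm [-0.06  -0.061  0.002]
```

arm_command --moves '[[[0,0,0],[0,0.1,0.08],0],[[0,0,0],[0,0.2,0.08],0],[[0,0,-0.07],[0,0.2,0.08],0],[[0,0,-0.14],[0,0.2,0.08],0],[[0,0,-0.21],[0,0.2,0.08],0],[[0,0,-0.21],[0,0.2,0.08],0]]'

```text
time_s: 10.48
ee_pos: [0.4906, -0.3169, 0.0918]
ee_rot: [[-0.404, 0.915, -0.0], [0.915, 0.404, 0.0], [0.0, -0.0, -1.0]]
contact_force: [-4.8, 2.4, 8.0]
width: 0.0406
gripper_force: 25.1
```

```bash
python3 go.py .490 -.3175 .092
```

```text
t 10.48 pos [ 0.491 -0.317  0.092] yaw 23.9 j [ 19.1  31.2  13.9 105.5 -10.2  44.6  62.2] F [-4.84   2.373  8.022] T [ 0.631  0.957 -0.007] tilt [-0.  0.]
shift cm [-0.031 -0.078 -0.023]
```

arm_command --moves '[[[0,0,-0.07],[0,0,0],0],[[0,0,-0.14],[0,0,0],0],[[0,0,-0.21],[0,0,0],0],[[0,0,-0.21],[0,0,0],0]]'

```text
time_s: 10.82
ee_pos: [0.4904, -0.317, 0.0918]
ee_rot: [[-0.586, 0.81, -0.001], [0.81, 0.586, 0.0], [0.0, -0.001, -1.0]]
contact_force: [-6.1, 1.4, 9.0]
width: 0.0399
gripper_force: 25.2
```

```bash
python3 go.py .490 -.3175 .092
```

```text
t 10.82 pos [ 0.49  -0.317  0.092] yaw 35.9 j [ 21.4  30.9  10.9 105.4  -8.   44.5  72.4] F [-6.085  1.443  9.031] T [0.29  1.175 0.016] tilt [-0.001  0.   ]
shift cm [-0.015 -0.061 -0.022]
```

arm_command --moves '[[[0,0,-0.05],[0,-0.05,-0.07],0],[[0,0,-0.1],[0,-0.05,-0.07],0],[[0,0,-0.1],[0,-0.05,-0.07],0]]'

```text
time_s: 11.07
ee_pos: [0.4903, -0.3171, 0.092]
ee_rot: [[-0.662, 0.749, -0.001], [0.749, 0.662, 0.0], [0.0, -0.0, -1.0]]
contact_force: [-1.0, -0.1, -2.4]
width: 0.04
gripper_force: 24.1
```

```bash
python3 go.py .490 -.317 .092
```

```text
t 11.07 pos [ 0.49  -0.317  0.092] yaw 41.5 j [ 22.4  30.8   9.6 105.4  -7.   44.4  77.2] F [-0.965 -0.116 -2.431] T [-0.07   0.125 -0.126] tilt [-0.001  0.   ]
shift cm [ 0.022 -0.015 -0.005]
```

arm_command --moves '[[[0,0,-0.05],[0,0,0],0],[[0,0,-0.1],[0,0,0],0],[[0,0,-0.1],[0,0,0],0]]'

```text
time_s: 11.32
ee_pos: [0.49, -0.317, 0.0919]
ee_rot: [[-0.732, 0.681, -0.001], [0.681, 0.732, 0.001], [0.001, -0.0, -1.0]]
contact_force: [-3.4, 0.2, -1.4]
width: 0.0403
gripper_force: 24.3
```

```bash
python3 go.py .490 -.317 .092
```

```text
t 11.32 pos [ 0.49  -0.317  0.092] yaw 47.1 j [ 23.5  30.7   8.2 105.4  -6.   44.4  81.9] F [-3.444  0.208 -1.353] T [ 0.088  0.84  -0.421] tilt [-0.001  0.001]
shift cm [-0.003  0.004 -0.011]
```

arm_command --moves '[[[0,0,-0.04],[0,0,0],0],[[0,0,-0.08],[0,0,0],0],[[0,0,-0.12],[0,0,0],0],[[0,0,-0.12],[0,0,0],0]]'

```text
time_s: 11.65
ee_pos: [0.4898, -0.3172, 0.0919]
ee_rot: [[-0.808, 0.589, -0.001], [0.589, 0.808, 0.0], [0.001, -0.0, -1.0]]
contact_force: [-6.4, -0.1, -0.2]
width: 0.0403
gripper_force: 24.3
```

```bash
python3 go.py .490 -.317 .092
```

```text
t 11.65 pos [ 0.49  -0.317  0.092] yaw 53.9 j [ 24.8  30.6   6.6 105.3  -4.7  44.4  87.7] F [-6.377 -0.09  -0.241] T [-0.01   1.17  -0.354] tilt [-0.001  0.   ]
shift cm [-0.002  0.024 -0.009]
```

Torque plateaus at about 0.4 N·m: the knob bears on its stop and slips. I'll release so it settles into the first click, recentre, then regrip.

arm_command --moves '[[[0,0,0],[0,0,0],0.55],[[0,0,0],[0,0,0],0.62],[[0,0,0],[0,0,0],0.62],[[0,0,0],[0,0,0],0.62],[[0,0,0],[0,0,0],0.62],[[0,0,0],[0,0,0],0.62]]'

```text
time_s: 12.15
ee_pos: [0.4908, -0.317, 0.0922]
ee_rot: [[-0.809, 0.588, 0.0], [0.588, 0.809, -0.0], [-0.0, -0.0, -1.0]]
contact_force: [-0.1, 0.7, 0.6]
width: 0.0529
gripper_force: 0.0
```

```bash
python3 go.py .490 -.317 .092
```

```text
t 12.15 pos [ 0.491 -0.317  0.092] yaw 54.0 j [ 24.8  30.6   6.5 105.3  -4.7  44.4  87.8] F [-0.088  0.72   0.582] T [-0.028 -0.005 -0.002] tilt [ 0. -0.]
shift cm [ 0.061 -0.044  0.022]
```

arm_command --moves '[[[0,0,0],[0.05,-0.05,0],0.5],[[0,0,0],[0.05,-0.05,0],0.4],[[0,0,0],[0.05,-0.05,0],0.2],[[0,0,0],[0.05,-0.05,0],0],[[0,0,0],[0.05,-0.05,0],0],[[0,0,0],[0.05,-0.05,0],0],[[0,0,0],[0.05,-0.05,0],0]]' --newtons 20

```text
time_s: 12.73
ee_pos: [0.4899, -0.3172, 0.0923]
ee_rot: [[-0.809, 0.588, 0.0], [0.588, 0.809, -0.0], [-0.0, -0.0, -1.0]]
contact_force: [-1.4, 0.4, 4.8]
width: 0.0403
gripper_force: 20.0
```

```bash
python3 go.py .490 -.317 .092
```

```text
t 12.73 pos [ 0.49  -0.317  0.092] yaw 54.0 j [ 24.8  30.6   6.5 105.4  -4.7  44.3  87.8] F [-1.44   0.415  4.834] T [0.069 0.48  0.045] tilt [ 0. -0.]
shift cm [0.005 0.023 0.029]
```

arm_command --moves '[[[0,0,0.06],[0,0,0],0],[[0,0,0.12],[0,0,0],0],[[0,0,0.18],[0,0,0],0],[[0,0,0.24],[0,0,0],0],[[0,0,0.3],[0,0,0],0],[[0,0,0.36],[0,0,0],0],[[0,0,0.42],[0,0,0],0],[[0,0,0.42],[0,0,0],0]]'

```text
time_s: 13.4
ee_pos: [0.4903, -0.3168, 0.0923]
ee_rot: [[-0.496, 0.868, 0.0], [0.868, 0.496, -0.0], [-0.0, 0.0, -1.0]]
contact_force: [0.3, 3.1, 5.1]
width: 0.0403
gripper_force: 20.1
```

```bash
python3 go.py .490 -.317 .092
```

```text
t 13.4 pos [ 0.49  -0.317  0.092] yaw 29.7 j [ 20.2  30.9  12.4 105.5  -9.1  44.5  67.2] F [0.272 3.091 5.063] T [ 0.486 -0.01  -0.056] tilt [ 0. -0.]
shift cm [ 0.001 -0.033  0.027]
```

arm_command --moves '[[[0,0,0.08],[0,0,0],0],[[0,0,0.15],[0,0,0],0],[[0,0,0.15],[0,0,0],0]]'

```text
time_s: 13.65
ee_pos: [0.4904, -0.3168, 0.0923]
ee_rot: [[-0.362, 0.932, 0.001], [0.932, 0.362, -0.0], [-0.0, 0.001, -1.0]]
contact_force: [1.9, 2.7, 5.0]
width: 0.0404
gripper_force: 20.1
```

```bash
python3 go.py .490 -.317 .092
```

```text
t 13.65 pos [ 0.49  -0.317  0.092] yaw 21.2 j [ 18.6  31.1  14.5 105.6 -10.7  44.6  60. ] F [1.916 2.7   4.972] T [ 0.517 -0.365  0.113] tilt [ 0.001 -0.   ]
shift cm [-0.007 -0.049  0.026]
```

arm_command --moves '[[[0,0,0.07],[0,0,0],0],[[0,0,0.14],[0,0,0],0],[[0,0,0.21],[0,0,0],0],[[0,0,0.27],[0,0,0],0],[[0,0,0.27],[0,0,0],0]]'

```text
time_s: 14.07
ee_pos: [0.4907, -0.3167, 0.0923]
ee_rot: [[-0.102, 0.995, 0.001], [0.995, 0.102, -0.0], [-0.0, 0.001, -1.0]]
contact_force: [4.9, 3.5, 4.4]
width: 0.0403
gripper_force: 20.1
```

```bash
python3 go.py .490 -.317 .092
```

```text
t 14.07 pos [ 0.491 -0.317  0.092] yaw 5.9 j [ 15.7  31.6  18.3 105.7 -13.5  44.8  47. ] F [4.86  3.487 4.442] T [ 0.746 -0.936 -0.037] tilt [ 0.001 -0.   ]
shift cm [-0.022 -0.078  0.028]
```

arm_command --moves '[[[0,0,0.07],[0,0,0],0],[[0,0,0.14],[0,0,0],0],[[0,0,0.21],[0,0,0],0],[[0,0,0.28],[0,0,0],0],[[0,0,0.35],[0,0,0],0],[[0,0,0.42],[0,0,0],0],[[0,0,0.42],[0,0,0],0]]'

```text
time_s: 14.65
ee_pos: [0.4912, -0.3167, 0.0923]
ee_rot: [[0.312, 0.95, 0.002], [0.95, -0.312, -0.0], [0.0, 0.002, -1.0]]
contact_force: [8.2, 3.0, 1.1]
width: 0.0403
gripper_force: 20.3
```

```bash
python3 go.py .490 -.317 .092
```

```text
t 14.65 pos [ 0.491 -0.317  0.092] yaw -18.2 j [ 11.3  32.5  24.2 105.8 -18.1  45.4  26.7] F [8.169 2.986 1.134] T [ 0.611 -1.668 -0.11 ] tilt [ 0.002 -0.   ]
shift cm [-0.064 -0.11   0.034]
```

arm_command --moves '[[[0,0,0],[0,0,0],0.55],[[0,0,0],[0,0,0],0.7],[[0,0,0],[0,0,0],0.8],[[0,0,0],[0,0,-0.5],0.8],[[0,0,0],[0,0,-2.5],0.8],[[0,0,0],[0,0,-5.5],0.6],[[0,0,0],[0,0,-8.5],0.2],[[0,0,0],[0,0,-10],0]]'

```text
time_s: 15.32
ee_pos: [0.4903, -0.318, 0.1957]
ee_rot: [[0.312, 0.95, 0.003], [0.95, -0.312, -0.002], [-0.001, 0.003, -1.0]]
contact_force: [-0.3, 1.0, 0.7]
width: 0.0328
gripper_force: 0.0
```

```bash
python3 go.py .488 -.407 .190
```

```text
t 15.32 pos [ 0.49  -0.318  0.196] yaw -18.2 j [  8.4  24.6  27.7 102.1 -13.4  56.4  23.2] F [-0.292  1.002  0.665] T [-0.016 -0.016 -0.   ] tilt [ 0.003 -0.002]
shift cm [-8.524  2.56   0.585]
```

arm_command --moves '[[[0,0,0],[-2.1,0.6,0],0],[[0,0,0],[-4.2,1.2,0],0],[[0,0,0],[-6.3,1.8,0],0],[[0,0,0],[-7.7,2.2,0],0],[[0,0,0],[-8.5,2.5,0.5],0],[[0,0,0],[-8.5,2.5,1.5],0],[[0,0,0],[-8.5,2.5,2.5],0],[[0,0,0],[-8.5,2.5,2.5],0]]'

```text
time_s: 15.98
ee_pos: [0.4866, -0.4036, 0.1642]
ee_rot: [[0.312, 0.95, -0.003], [0.95, -0.312, 0.003], [0.002, -0.004, -1.0]]
contact_force: [-0.0, 1.3, -0.5]
width: 0.0004
gripper_force: 0.0
```

```bash
python3 go.py .487 -.4065 .130;python3 - <<'E'
from h import *
t,s=both()
a=cv2.resize(t["color"][210:390,260:500],(400,300),interpolation=cv2.INTER_CUBIC);b=cv2.resize(s["color"][200:380,220:460],(400,300),interpolation=cv2.INTER_CUBIC)
cv2.imwrite("pics/d2.png",np.hstack([a,b])[:,:,::-1])
rs=blob(red(s["color"]),(305,285,335,312));print(rs)
E
```

```text
t 15.98 pos [ 0.487 -0.404  0.164] yaw -18.2 j [ 17.3  31.8  27.   96.1 -16.7  56.4  32. ] F [-0.043  1.323 -0.472] T [0.025 0.012 0.011] tilt [-0.003  0.003]
shift cm [-0.267  0.135  3.422]
(array([320.27368421, 298.51052632]), array([312, 292,  17,  14, 190], dtype=int32))
```

View pics/d2.png

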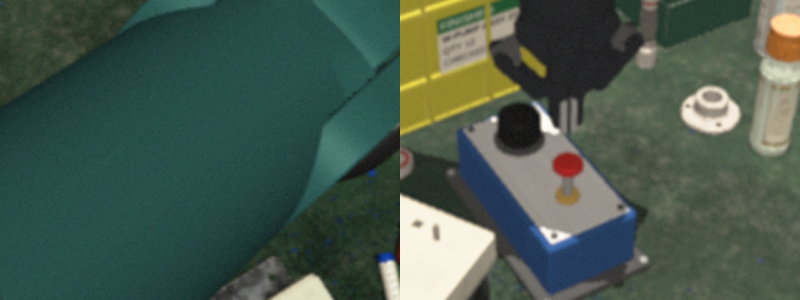

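The side view shows the shut fingertips right above the red head (567,165 in the crop). Descending gently.

arm_command --moves '[[[0,0,0],[-0.2,0.1,1],0],[[0,0,0],[-0.2,0.1,2],0],[[0,0,0],[-0.2,0.1,2.6],0],[[0,0,0],[-0.2,0.1,3],0],[[0,0,0],[-0.2,0.1,3],0]]'

```text
time_s: 16.5
ee_pos: [0.487, -0.4075, 0.1359]
ee_rot: [[0.313, 0.95, -0.001], [0.95, -0.313, 0.001], [0.0, -0.002, -1.0]]
contact_force: [-0.3, 0.1, -0.5]
width: -0.0
gripper_force: 0.0
```

```bash
python3 go.py .487 -.4065 .1135
```

```text
t 16.5 pos [ 0.487 -0.407  0.136] yaw -18.2 j [ 18.2  33.9  26.2  96.8 -17.8  53.6  33. ] F [-0.319  0.141 -0.549] T [ 0.016  0.006 -0.032] tilt [-0.001  0.001]
shift cm [ 0.092 -0.032  2.241]
```

Expected bottom TCP z ≈ 0.1135 (depth 18.5 mm). Down slowly to about 4 mm before it.

arm_command --moves '[[[0,0,0],[0,0,0.4],0],[[0,0,0],[0,0,0.7],0],[[0,0,0],[0,0,1],0],[[0,0,0],[0,0,1.3],0],[[0,0,0],[0,0,1.6],0],[[0,0,0],[0,0,1.8],0],[[0,0,0],[0,0,1.8],0]]'

```text
time_s: 17.08
ee_pos: [0.4874, -0.4078, 0.1187]
ee_rot: [[0.313, 0.95, -0.0], [0.95, -0.313, 0.0], [-0.0, -0.0, -1.0]]
contact_force: [-0.9, 0.6, 0.8]
width: -0.0001
gripper_force: 0.0
```

arm_command --moves '[[[0,0,0],[0,0,0.1],0],[[0,0,0],[0,0,0.2],0],[[0,0,0],[0,0,0.3],0],[[0,0,0],[0,0,0.3],0]]'

```text
time_s: 17.42
ee_pos: [0.4874, -0.4078, 0.116]
ee_rot: [[0.313, 0.95, -0.0], [0.95, -0.313, 0.0], [-0.0, -0.0, -1.0]]
contact_force: [-0.2, -0.1, -0.3]
width: -0.0
gripper_force: 0.0
```

```bash
python3 - <<'E'
from h import *
t,s=both()
b=cv2.resize(s["color"][220:370,240:440],(800,600),interpolation=cv2.INTER_CUBIC)
cv2.imwrite("pics/d3.png",b[:,:,::-1])
rs=blob(red(s["color"]),(305,285,340,322));print(rs, proj(s,(.487,-.407,.118)),proj(s,(.487,-.407,.100)))
E
```

```text
(array([320.15841584, 308.93069307]), array([312, 303,  17,  11, 101], dtype=int32)) (np.float64(320.15129386480584), np.float64(294.7258818945624)) (np.float64(320.0319066046129), np.float64(303.76991009869755))
```

View pics/d3.png

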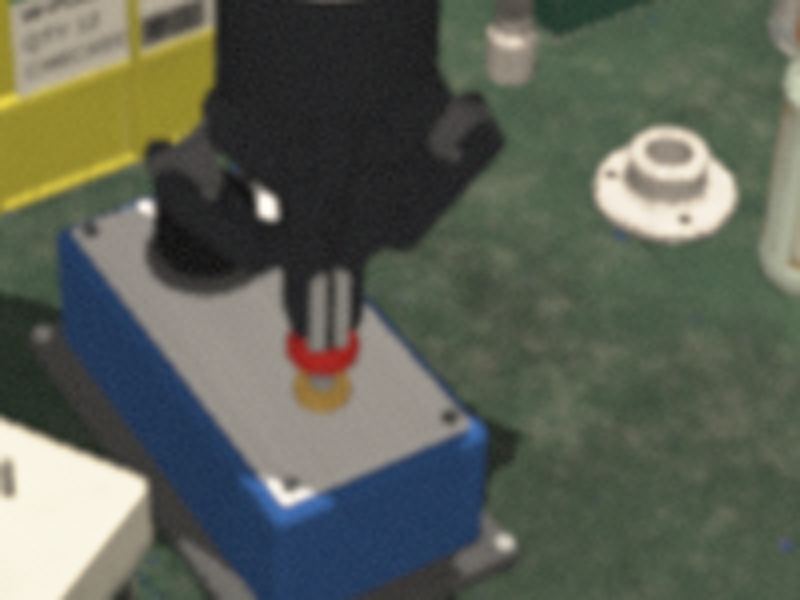

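Contact confirmed: the shut fingertips rest on the red head (322,345 in the crop), and it has moved down. Continuing in small steps, watching the force.

arm_command --moves '[[[0,0,0],[0,0,0.05],0],[[0,0,0],[0,0,0.1],0],[[0,0,0],[0,0,0.15],0],[[0,0,0],[0,0,0.15],0]]'

```text
time_s: 17.85
ee_pos: [0.4874, -0.4079, 0.1146]
ee_rot: [[0.313, 0.95, -0.0], [0.95, -0.313, -0.0], [-0.0, -0.0, -1.0]]
contact_force: [-1.3, 0.5, 1.5]
width: 0.0001
gripper_force: 0.8
```

arm_command --moves '[[[0,0,0],[0,0,0.03],0],[[0,0,0],[0,0,0.06],0],[[0,0,0],[0,0,0.06],0]]'

```text
time_s: 18.1
ee_pos: [0.4874, -0.4079, 0.114]
ee_rot: [[0.313, 0.95, -0.0], [0.95, -0.313, -0.0], [-0.0, -0.0, -1.0]]
contact_force: [-1.6, 0.8, 1.5]
width: 0.0001
gripper_force: 1.1
```

arm_command --moves '[[[0,0,0],[0,0,0.03],0],[[0,0,0],[0,0,0.06],0],[[0,0,0],[0,0,0.06],0]]'

```text
time_s: 18.35
ee_pos: [0.4874, -0.4079, 0.1136]
ee_rot: [[0.313, 0.95, 0.0], [0.95, -0.313, -0.0], [-0.0, 0.0, -1.0]]
contact_force: [-1.1, 0.9, 5.5]
width: -0.0
gripper_force: 2.6
```

arm_command --moves '[[[0,0,0],[0,0,0.03],0],[[0,0,0],[0,0,0.06],0],[[0,0,0],[0,0,0.06],0]]'

```text
time_s: 18.6
ee_pos: [0.4875, -0.408, 0.1133]
ee_rot: [[0.313, 0.95, 0.0], [0.95, -0.313, -0.0], [-0.0, 0.0, -1.0]]
contact_force: [-3.2, 2.8, 8.9]
width: 0.0
gripper_force: 4.7
```

arm_command --moves '[[[0,0,0],[0,0,0.03],0],[[0,0,0],[0,0,0.06],0],[[0,0,0],[0,0,0.06],0],[[0,0,0],[0,0,0.06],0]]'

```text
time_s: 18.93
ee_pos: [0.4875, -0.408, 0.113]
ee_rot: [[0.313, 0.95, 0.001], [0.95, -0.313, -0.0], [-0.0, 0.001, -1.0]]
contact_force: [-4.6, 3.6, 14.3]
width: 0.0001
gripper_force: 7.1
```

arm_command --moves '[[[0,0,0],[0,0,0.02],0],[[0,0,0],[0,0,0.04],0],[[0,0,0],[0,0,0.04],0],[[0,0,0],[0,0,0.04],0]]'

```text
time_s: 19.27
ee_pos: [0.4876, -0.4081, 0.1129]
ee_rot: [[0.313, 0.95, 0.001], [0.95, -0.313, -0.0], [-0.0, 0.001, -1.0]]
contact_force: [-5.6, 4.8, 18.3]
width: 0.0002
gripper_force: 8.9
```

Firm at 18 N, with the depth at about 19 mm, which fits click three (18–19 mm). Lifting off.

arm_command --moves '[[[0,0,0],[0,0,-0.1],0],[[0,0,0],[0,0,-0.5],0],[[0,0,0],[0,0,-2],0],[[0,0,0],[0,0,-5],0],[[0,0,0],[0,0,-8],0],[[0,0,0],[0,0,-11],0],[[0,0,0],[0,0,-13],0],[[0,0,0],[0,0,-13],0]]'

```text
time_s: 19.93
ee_pos: [0.4885, -0.4092, 0.2464]
ee_rot: [[0.313, 0.95, 0.005], [0.95, -0.313, -0.004], [-0.002, 0.006, -1.0]]
contact_force: [0.4, -1.0, 0.1]
width: 0.0001
gripper_force: 0.0
```

```bash
python3 - <<'E'
from h import *
t,s=both()
rs=blob(red(s["color"]),(305,285,340,325));print(rs)
o,d=ray(s,*rs[0])
# height of head centroid on the vertical at the plunger axis; same offset as at start (118.. with centroid pix 298.8)
for v in (298.8,rs[0][1]):
    o,d=ray(s,rs[0][0],v);k=np.dot(np.array([.4875,-.4075])-o[:2],d[:2])/np.dot(d[:2],d[:2]);print(o+k*d)
cv2.imwrite("pics/e.png",cv2.resize(s["color"][200:380,220:460],(800,600))[:,:,::-1])
E
python3 go.py .4875 -.408 .24
```

```text
(array([320.26041667, 307.32291667]), array([312, 301,  17,  14, 192], dtype=int32))
[ 0.48711945 -0.40725069  0.1100851 ]
[ 0.48726048 -0.407343    0.09295144]
t 20.03 pos [ 0.488 -0.408  0.242] yaw -18.2 j [ 16.2  27.3  28.8  91.8 -14.2  64.4  30.3] F [ 1.174 -0.191 -0.751] T [ 0.008  0.04  -0.002] tilt [ 0.001 -0.001]
shift cm [-0.007 -0.009  0.236]
```

View pics/e.png

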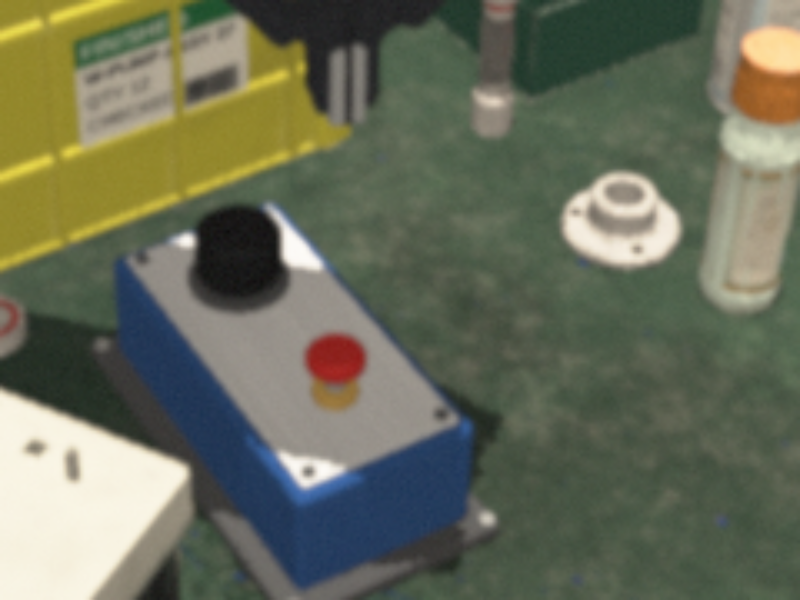

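The plunger (335,358 in the crop) stays down, about 17 mm below where it started, and the gripper is clear. Handing in.

```bash
python3 -c "
from station import r
print(r.hand_in())"
```

```text
the job is handed in; nothing more can be done
None
```

The job is handed in: I turned the knob anticlockwise until it slipped on its end stop, then 72° (three clicks) clockwise, and pushed the plunger down with 18 N until it stopped about 19 mm down, matching click three (18–19 mm).

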